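# Mirror the row of setting dies for the colleague across the bench

### The job

Move the four setting dies from the full rack to the empty rack in reverse order, so that the colleague across the bench finds them in the order we had: the die that is now farthest left ends in the pocket farthest right, the next one in the pocket next to it, and so on. Each die must end up standing upright on the floor of its own pocket, and none may be tipped over on the way.

Things in the scene. Friction and masses are not known exactly. Their poses are not given: they have to be found in the camera images.
- die_round_mid (a point): Loose steel setting die, round: a round foot 44 mm in diameter and 10 mm thick, and on it a plain round upright, 34 mm in diameter, with a dark 20 mm disc on top, the same up to the flat top; 60 mm tall in all, about 0.40 kg. This point is on its axis half-way up, 30 mm above its underside; z is up along the die, x and y are level; at the start x points roughly (within 12 degrees) across the row.
- die_square_mid (a point): Loose steel setting die, square: a round foot 44 mm in diameter and 10 mm thick, and on it a square upright, 30 x 30 mm, the same up to the flat top; 66 mm tall in all, about 0.42 kg. This point is on its axis half-way up, 33 mm above its underside; z is up along the die, x and y are level; at the start x points roughly (within 12 degrees) across the row.
- die_slot_mid (a point): Loose steel setting die, slot: a round foot 44 mm in diameter and 10 mm thick, and on it a flat blade-like upright, 16 mm thick along its x axis and 42 mm wide along its y axis, the same up to the flat top; 56 mm tall in all, about 0.32 kg. This point is on its axis half-way up, 28 mm above its underside; z is up along the die, x and y are level; at the start x points roughly (within 12 degrees) across the row.
- die_slim_mid (a point): Loose steel setting die, slim: a round foot 44 mm in diameter and 10 mm thick, and on it a thin round upright, 20 mm in diameter, the same up to the flat top; 72 mm tall in all, about 0.25 kg. This point is on its axis half-way up, 36 mm above its underside; z is up along the die, x and y are level; at the start x points roughly (within 12 degrees) across the row.
- nest_round: Fixed square plywood nest on the full rack in which the round die stands at the start (so it marks where in the row that die came from). 64 x 64 mm outside, 56 mm inside, inner floor 4 mm and rim 10 mm above its underside. Origin: centre of its underside, 8 mm above the table; axes parallel to the full rack's.
- nest_square: Fixed square plywood nest on the full rack in which the square die stands at the start (so it marks where in the row that die came from). 64 x 64 mm outside, 56 mm inside, inner floor 4 mm and rim 10 mm above its underside. Origin: centre of its underside, 8 mm above the table; axes parallel to the full rack's.
- nest_slot: Fixed square plywood nest on the full rack in which the slot die stands at the start (so it marks where in the row that die came from). 64 x 64 mm outside, 56 mm inside, inner floor 4 mm and rim 10 mm above its underside. Origin: centre of its underside, 8 mm above the table; axes parallel to the full rack's.
- nest_slim: Fixed square plywood nest on the full rack in which the slim die stands at the start (so it marks where in the row that die came from). 64 x 64 mm outside, 56 mm inside, inner floor 4 mm and rim 10 mm above its underside. Origin: centre of its underside, 8 mm above the table; axes parallel to the full rack's.
- rack_full: The full rack, fixed: a timber board 80 x 310 x 8 mm that carries the four nests in a row along its y axis, at y = +108, +36, -36 and -108 mm. Origin: centre of its underside, on the table. z is up, +y is towards the robot's left, +x away from the robot (turned by up to 9 degrees). It is either the nearer or the farther of the two racks.
- rack_empty: The empty rack, fixed: a grey tray 72 x 298 mm with aluminium edges and four equal pockets in a row along its y axis, centred at x = 0 and y = +108, +36, -36 and -108 mm. Each pocket is 60 mm (x) by 62 mm (y); its floor is 10 mm and its rims 16 mm above the underside. Origin: centre of its underside, on the table. z is up, +y is towards the robot's left, +x away from the robot (turned by up to 9 degrees).
There are look-alikes about, which are no part of the job. Leave any yellow look-alike of the part that bears die_square_mid alone. What is shaped like the part that bears die_slot_mid but orange is not meant.

How it is judged:
At the end, for the whole second after the job is handed in: Every die stands in the empty rack, in the pocket that mirrors its place in the full rack (first from the left becomes first from the right, and so on): axis within 13 mm of the pocket's centre in x and in y, foot on the pocket's floor (within 3 mm), upright within 0.1 rad, and at rest (x of die_round_mid in the frame of rack_empty between -0.013 and 0.013 m and z of die_round_mid in the frame of rack_empty between 0.037 and 0.043 m and angle between each of die_round_mid, die_square_mid, die_slot_mid, die_slim_mid's own z axis and vertical below 0.1 rad and linear speed of each of die_round, die_square, die_slot, die_slim below 0.02 m/s and ((y of nest_round in the frame of rack_full between 0.088 and 0.128 m and y of die_round_mid in the frame of rack_empty between -0.121 and -0.095 m) or (y of nest_round in the frame of rack_full between 0.016 and 0.056 m and y of die_round_mid in the frame of rack_empty between -0.049 and -0.023 m) or (y of nest_round in the frame of rack_full between -0.056 and -0.016 m and y of die_round_mid in the frame of rack_empty between 0.023 and 0.049 m) or (y of nest_round in the frame of rack_full between -0.128 and -0.088 m and y of die_round_mid in the frame of rack_empty between 0.095 and 0.121 m)) and x of die_square_mid in the frame of rack_empty between -0.013 and 0.013 m and z of die_square_mid in the frame of rack_empty between 0.04 and 0.046 m and ((y of nest_square in the frame of rack_full between 0.088 and 0.128 m and y of die_square_mid in the frame of rack_empty between -0.121 and -0.095 m) or (y of nest_square in the frame of rack_full between 0.016 and 0.056 m and y of die_square_mid in the frame of rack_empty between -0.049 and -0.023 m) or (y of nest_square in the frame of rack_full between -0.056 and -0.016 m and y of die_square_mid in the frame of rack_empty between 0.023 and 0.049 m) or (y of nest_square in the frame of rack_full between -0.128 and -0.088 m and y of die_square_mid in the frame of rack_empty between 0.095 and 0.121 m)) and x of die_slot_mid in the frame of rack_empty between -0.013 and 0.013 m and z of die_slot_mid in the frame of rack_empty between 0.035 and 0.041 m and ((y of nest_slot in the frame of rack_full between 0.088 and 0.128 m and y of die_slot_mid in the frame of rack_empty between -0.121 and -0.095 m) or (y of nest_slot in the frame of rack_full between 0.016 and 0.056 m and y of die_slot_mid in the frame of rack_empty between -0.049 and -0.023 m) or (y of nest_slot in the frame of rack_full between -0.056 and -0.016 m and y of die_slot_mid in the frame of rack_empty between 0.023 and 0.049 m) or (y of nest_slot in the frame of rack_full between -0.128 and -0.088 m and y of die_slot_mid in the frame of rack_empty between 0.095 and 0.121 m)) and x of die_slim_mid in the frame of rack_empty between -0.013 and 0.013 m and z of die_slim_mid in the frame of rack_empty between 0.043 and 0.049 m and ((y of nest_slim in the frame of rack_full between 0.088 and 0.128 m and y of die_slim_mid in the frame of rack_empty between -0.121 and -0.095 m) or (y of nest_slim in the frame of rack_full between 0.016 and 0.056 m and y of die_slim_mid in the frame of rack_empty between -0.049 and -0.023 m) or (y of nest_slim in the frame of rack_full between -0.056 and -0.016 m and y of die_slim_mid in the frame of rack_empty between 0.023 and 0.049 m) or (y of nest_slim in the frame of rack_full between -0.128 and -0.088 m and y of die_slim_mid in the frame of rack_empty between 0.095 and 0.121 m))); the robot touches nothing.
It fails at once if the round die is tipped over (more than 40 degrees) (angle between die_round_mid's own z axis and vertical above 0.7 rad).
It fails at once if the square die is tipped over (more than 40 degrees) (angle between die_square_mid's own z axis and vertical above 0.7 rad).
It fails at once if the slot die is tipped over (more than 40 degrees) (angle between die_slot_mid's own z axis and vertical above 0.7 rad).
It fails at once if the slim die is tipped over (more than 40 degrees) (angle between die_slim_mid's own z axis and vertical above 0.7 rad).
It also fails if it takes over 99 s, if anything falls off the work surface, if the arm or the gripper's body presses on something with over 40 N, if the wrist force passes 120 N, or if a joint passes its speed limit or range.

### The arm

A 7-joint arm with a two-finger parallel gripper is mounted at the origin on the work surface. World frame = base frame: x ahead of the robot, y to its left, z up, the work surface at z = 0. Lengths are in m, angles in rad, forces in N, time in s.
With the tool pointing down it reaches from about 0.4 to 0.85 m from the base axis. Payload 4.5 kg.
Tool frame: the origin (TCP) lies on the centre line of the jaws, within the pads' length; the fingertips stand 8 mm ahead of it and the grasp point (between the pads) lies 11 mm behind it; z points along the fingers, x is the direction in which the jaws open and shut, and the axes are right-handed (so a half turn about z gives the same grasp; the last joint's range is limited). The gripper opens to 88 mm and grips with 3 to 60 N. Pads are 18 mm wide; open, the fingers measure 123 mm over their backs; the gripper's body (75 mm by 187 mm) begins 45 mm behind the grasp point.
Start: joints at [-1.227, 0.689, -0.195, 1.565, 0.157, 0.902, -0.215], TCP at [0.191, 0.595, 0.247] pointing down, gripper open.
Joint ranges: [-3.01, 3.01], [-0.46, 2.08], [-1.47, 1.51], [0.13, 2.56], [-1, 4.14], [0.04, 2.09], [-2.66, 2.66]. Speed limits (rad/s): [2.57, 2.57, 3.14, 3.14, 3.14, 3.14, 3.14].

### API

Orientations are given as a unit quaternion [x, y, z, w].
In Python, from plant import r gives the robot as it stands.
- The arm moves only by the shell command python3 -m pendant 'ROWS' [FORCE]. ROWS is JSON, a list of rows, each a list of 3 entries, a list of its own where there are three numbers: the turn, a rotation vector about the tool's x, y, z in rad, then the shift along the tool's x, y, z in m, then the opening, from 0 (shut) to 1 (fully open). In form: [[[wx, wy, wz], [tx, ty, tz], claw], ...]. A call has 1 to 10 rows; each row is the pose to reach, as a shift and turn from the pose commanded when the call began, along the tool's axes at that moment; what a row does not reach only later rows make up. A row lasts 1/10 s, in which the tool goes at most 50 mm and 8.59 degrees, less where a joint would pass 70% of its speed; a pose out of reach is approached as far as the arm can. A call with a gripper value outside its range is refused whole. The fingers move at their own pace and stop on an object; FORCE is the grip in N (left out, the last holds). Time passes only in rows, so rows that repeat a pose let the fingers close. It gives the time, the measured TCP pose, the force and the opening at its end, in the units of the state.
- r.get_state(): the state, without advancing time (a new reading comes with each control period).
- r.snapshot(name): name is "scene" or "top" or "wrist"; returns a dict with "image" (384x512x3 uint8, red, green, blue), "mtx" (3x3 intrinsics, pixels), "R" (3x3) and "t" (3): a world point X has camera coordinates R X + t; the wrist camera has in their place "T_tool_cam" (4x4, takes a point from camera to tool coordinates, whose origin is the TCP and whose axes are the tool frame's). Camera axes: x right, y down, z forward; pixel columns grow to the right and rows downward; lengths in m; the calibration is good to about 2 mm. A picture is of the moment at which its call begins: read the wrist's pose just before it. There is no depth.
- r.finish_job(): hands the job in, once; it reports no verdict.
The state is a dict: "clock": time; "q": joint angles; "qd": joint speeds; "joint_torque": joint torques, N m; "tool_pos": TCP position; "eef_rot": TCP orientation; "contact_force": force on the tool from outside, world axes, zero at the start; "moment": the same for the moment, N m; "opening": opening from 0.0 (shut) to 1.0 (fully open).
Only numpy, scipy, OpenCV 4.12 (cv2) and the standard library are available. Lean on these libraries where they do the work, as an engineer would, in place of code of your own. Each camera call takes 0.05 s, during which the arm holds its last target. There are 200 camera calls.

## Working session

There is one attempt and no reset: what is moved stays moved. The work goes in short steps, Python scripts to look and compute and a shell command to move; the robot and the scene stay as the last step left them, time stands still between calls to the robot, and variables do not carry over. Pictures are saved under pics/ and viewed, about 12 in all and at most 16, crops included, and the job is handed in when it is done.

```bash
ls; mkdir -p pics; cat > h.py <<'E'
import numpy as np, cv2
from scipy.spatial.transform import Rotation as Ro
from plant import r
def snap(n,f):
    s=r.get_state(); d=r.snapshot(n); cv2.imwrite('pics/'+f+'.png',d['image'][:,:,::-1])
    if n=='wrist':
        T=np.eye(4);T[:3,:3]=Ro.from_quat(s['eef_rot']).as_matrix();T[:3,3]=s['tool_pos']
        C=T@np.array(d['T_tool_cam']); R=C[:3,:3].T; t=-R@C[:3,3]
    else: R,t=np.array(d['R']),np.array(d['t'])
    K=np.array(d['mtx']); np.savez('pics/'+f+'.npz',K=K,R=R,t=t); return d['image'],K,R,t
def ray(f,u,v,z):
    c=np.load('pics/'+f+'.npz'); R,t=c['R'],c['t']
    d=R.T@np.linalg.inv(c['K'])@[u,v,1]; o=-R.T@t
    return o+d*(z-o[2])/d[2]
def proj(f,X):
    c=np.load('pics/'+f+'.npz'); p=c['K']@(c['R']@np.array(X)+c['t']); return p[:2]/p[2]
E
python3 - <<'E'
from h import *
import json
s=r.get_state(); print({k:np.round(v,3) for k,v in s.items()})
print(Ro.from_quat(s['eef_rot']).as_matrix().round(3))
for n in('top','scene'):
    i,K,R,t=snap(n,n+'0'); print(n,(-R.T@t).round(3))
a=[cv2.imread(f'pics/{n}0.png') for n in('top','scene')]
for n,x in zip(('top','scene'),a): cv2.imwrite(f'pics/{n}0b.png',cv2.resize(x,(800,600)))
E
```

```text
pics
{'clock': np.float64(0.0), 'q': array([-1.227,  0.69 , -0.195,  1.566,  0.157,  0.902, -0.215]), 'qd': array([-0.001,  0.001, -0.001,  0.002, -0.   , -0.001,  0.001]), 'joint_torque': array([ 0.0000e+00, -5.2755e+01, -1.2670e+00, -1.5343e+01, -5.3000e-02,
        6.0000e-03,  0.0000e+00]), 'tool_pos': array([0.19 , 0.595, 0.246]), 'eef_rot': array([ 0.808,  0.59 , -0.001,  0.001]), 'contact_force': array([-0.675,  0.684,  0.634]), 'moment': array([ 0.059, -0.01 ,  0.007]), 'opening': np.float64(1.005)}
[[ 0.305  0.952 -0.   ]
 [ 0.952 -0.305 -0.002]
 [-0.002  0.    -1.   ]]
top [ 0.447 -0.014  0.73 ]
scene [ 0.946 -0.246  0.692]
```

View pics/top0b.png

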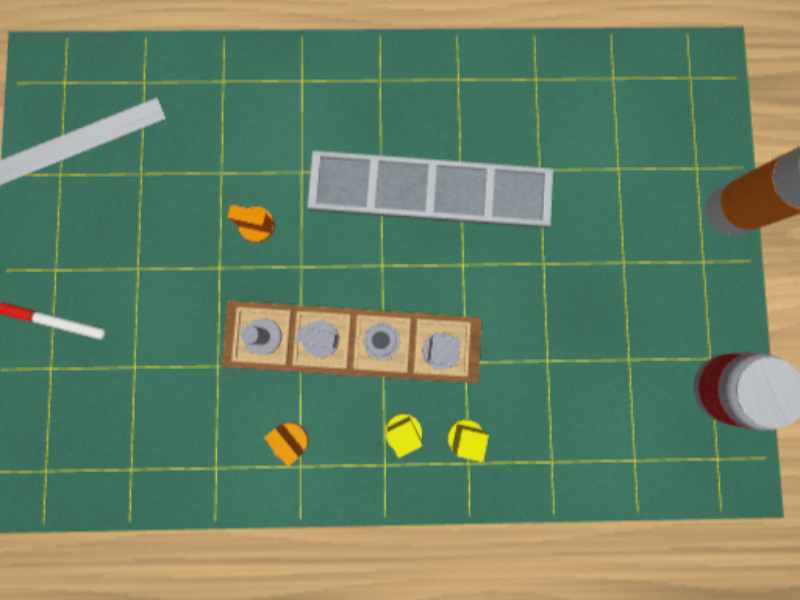

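View pics/scene0b.png

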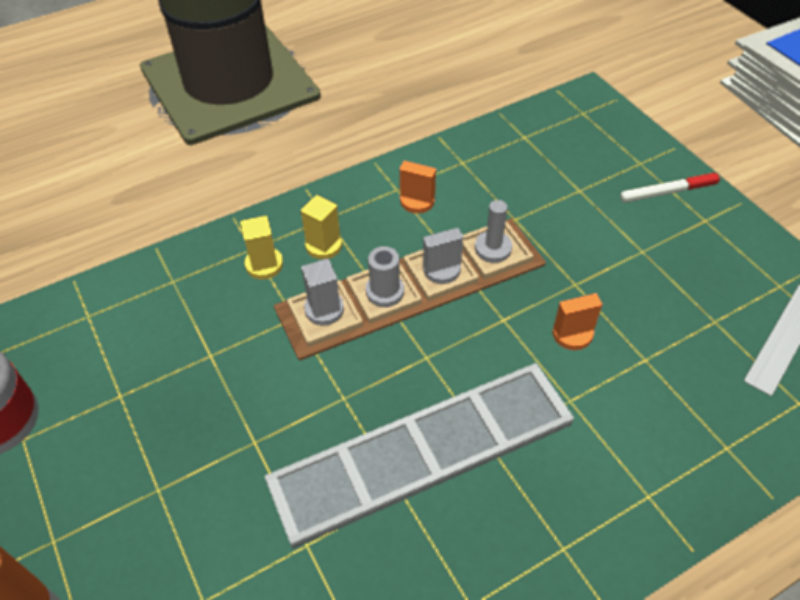

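Top view (800x600): tray at about (430,188), full rack at (352,341). From left to right the rack holds slim (258,336), slot (318,338), round (381,341) and square (442,349).

What could be mistaken:
- For the square: grey (442,349) or yellow (404,436) and (468,441). I choose the grey one.
- For the slot: grey (318,338) or orange (252,223) and (287,443). I choose the grey one.
- Round (381,341) and slim (258,336) each appear only once.

Targets: slim goes to the far-right pocket, slot to the 2nd from right, round to the 2nd from left, square to the far left.

```bash
python3 - <<'E'
from h import *
im=cv2.imread('pics/top0.png'); hsv=cv2.cvtColor(im,cv2.COLOR_BGR2HSV)
def big(m,roi):
    z=np.zeros_like(m); x0,y0,x1,y1=roi; z[y0:y1,x0:x1]=m[y0:y1,x0:x1]
    c,_=cv2.findContours(z,cv2.RETR_EXTERNAL,cv2.CHAIN_APPROX_NONE); return max(c,key=cv2.contourArea)
notgreen=cv2.inRange(hsv,(50,70,30),(95,255,255))^255
yl=cv2.inRange(hsv,(24,120,100),(40,255,255)); 
for name,roi,z in(('full',(135,185,315,250),.008),('empty',(190,90,360,150),.016)):
    m=cv2.morphologyEx(notgreen&~yl if name=='empty' else notgreen&~yl,cv2.MORPH_OPEN,np.ones((5,5)))
    c=big(m,roi); b=cv2.boxPoints(cv2.minAreaRect(c)); W=np.array([ray('top0',*p,z) for p in b])
    print(name,b.round(1).tolist(),'\n',W.round(4).tolist(),'centre',W.mean(0).round(4))
    r_=cv2.minAreaRect(W[:,:2].astype(np.float32)*1000); print(r_)
for n,lo,hi in(('yel',(22,150,120),(40,255,255)),('org',(8,180,120),(20,255,255))):
    m=cv2.morphologyEx(cv2.inRange(hsv,lo,hi),cv2.MORPH_OPEN,np.ones((5,5)))
    k,l,s,ce=cv2.connectedComponentsWithStats(m)
    for i in range(1,k):
        if s[i,4]>100: print(n,ce[i].round(),s[i,4],ray('top0',*ce[i],.03).round(3))
cv2.imwrite('pics/crop1.png',cv2.resize(im[185:250,135:315],None,fx=4.4,fy=4.4,interpolation=cv2.INTER_CUBIC))
E
```

```text
full [[141.0, 234.8000030517578], [143.89999389648438, 191.39999389648438], [308.70001220703125, 202.10000610351562], [305.79998779296875, 245.5]] 
 [[0.4383, 0.1936, 0.008], [0.5199, 0.1897, 0.008], [0.4951, -0.1227, 0.008], [0.4136, -0.1149, 0.008]] centre [0.4667 0.0364 0.008 ]
((466.70458984375, 36.77374267578125), (313.3793029785156, 81.84851837158203), 85.46543884277344)
empty [[196.10000610351562, 134.10000610351562], [199.0, 95.5], [354.70001220703125, 107.0], [351.79998779296875, 145.6999969482422]] 
 [[0.6276, 0.09, 0.016], [0.7039, 0.0846, 0.016], [0.6777, -0.2163, 0.016], [0.6015, -0.2074, 0.016]] centre [ 0.6527 -0.0623  0.016 ]
((652.6195678710938, -62.49151611328125), (302.0347900390625, 76.64398193359375), 85.02020263671875)
yel [259. 280.] 388 [ 0.355 -0.026  0.03 ]
yel [302. 285.] 327 [ 0.345 -0.103  0.03 ]
org [158. 137.] 222 [0.619 0.158 0.03 ]
org [162. 150.] 124 [0.596 0.151 0.03 ]
org [190. 277.] 124 [0.361 0.098 0.03 ]
org [180. 286.] 224 [0.347 0.117 0.03 ]
```

View pics/crop1.png

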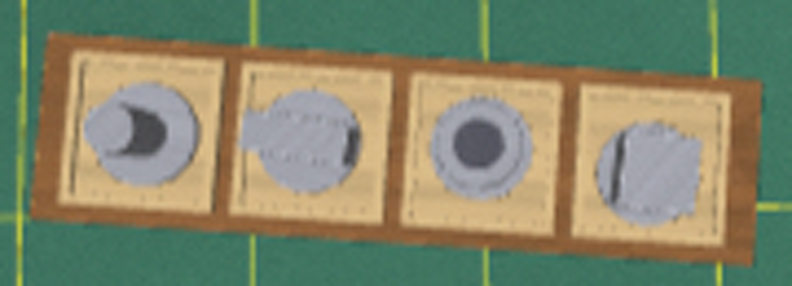

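The crop confirms four grey dies: slim, slot, round and square from left to right, with feet at crop pixels (148,134), (305,142), (480,148) and (648,172). The rack yaw is about -4.6°. I'll go above the full rack and look from close by.

```bash
cat >> h.py <<'E'
def go(x,y,z,yaw=None):
    """print turn/shift (tool axes) to bring TCP to x,y,z with tool x at world angle yaw (deg)"""
    s=r.get_state(); M=Ro.from_quat(s['eef_rot']).as_matrix()
    out='shift %s'%(M.T@(np.array([x,y,z])-s['tool_pos'])).round(4)
    if yaw is not None:
        c,q=np.cos(np.radians(yaw)),np.sin(np.radians(yaw))
        D=np.array([[c,q,0],[q,-c,0],[0,0,-1.]]); out+=' turn %s'%Ro.from_matrix(M.T@D).as_rotvec().round(3)
    print('t%.1f'%s['clock'],s['tool_pos'].round(4),'open %.3f'%s['opening'],'F',s['contact_force'].round(1),out)
E
python3 -m pendant '[[[0,0,1.34],[-0.33,0.32,-0.05],1],[[0,0,1.34],[-0.33,0.32,-0.05],1],[[0,0,1.34],[-0.33,0.32,-0.05],1],[[0,0,1.34],[-0.33,0.32,-0.05],1],[[0,0,1.34],[-0.33,0.32,-0.05],1],[[0,0,1.34],[-0.33,0.32,-0.05],1],[[0,0,1.34],[-0.33,0.32,-0.05],1],[[0,0,1.34],[-0.33,0.32,-0.05],1],[[0,0,1.34],[-0.33,0.32,-0.05],1],[[0,0,1.34],[-0.33,0.32,-0.05],1]]' 40
python3 - <<'E'
from h import *
go(.467,.036,.30,-4.6); print(r.get_state()['q'].round(2)); print(np.array(r.snapshot('wrist')['T_tool_cam']).round(3))
E
```

```text
clock: 1.1
tool_pos: [0.3967, 0.178, 0.2973]
eef_rot: [0.999, -0.045, 0.001, 0.001]
contact_force: [-0.2, 0.0, -0.4]
opening: 1.001
t1.1 [0.3967 0.178  0.2973] open 1.001 F [-0.2  0.  -0.4] shift [ 0.0829  0.1351 -0.0023] turn [ 0.002 -0.002 -0.01 ]
[-0.66  0.37  0.18  2.05 -0.09  0.72 -0.51]
[[ 1.    -0.     0.001  0.   ]
 [-0.     0.951  0.308 -0.081]
 [-0.001 -0.308  0.951 -0.14 ]
 [ 0.     0.     0.     1.   ]]
```

```bash
python3 -m pendant '[[[0,0,-0.01],[0.083,0.1,0],1],[[0,0,-0.01],[0.083,0.1,0],1],[[0,0,-0.01],[0.083,0.1,0],1],[[0,0,-0.01],[0.083,0.1,0],1]]'
python3 - <<'E'
from h import *
snap('wrist','w1'); cv2.imwrite('pics/w1b.png',cv2.resize(cv2.imread('pics/w1.png'),(800,600)))
E
```

```text
clock: 1.55
tool_pos: [0.4715, 0.0746, 0.2964]
eef_rot: [0.999, -0.037, 0.001, 0.001]
contact_force: [0.7, -0.4, -1.0]
opening: 0.999
```

View pics/w1b.png

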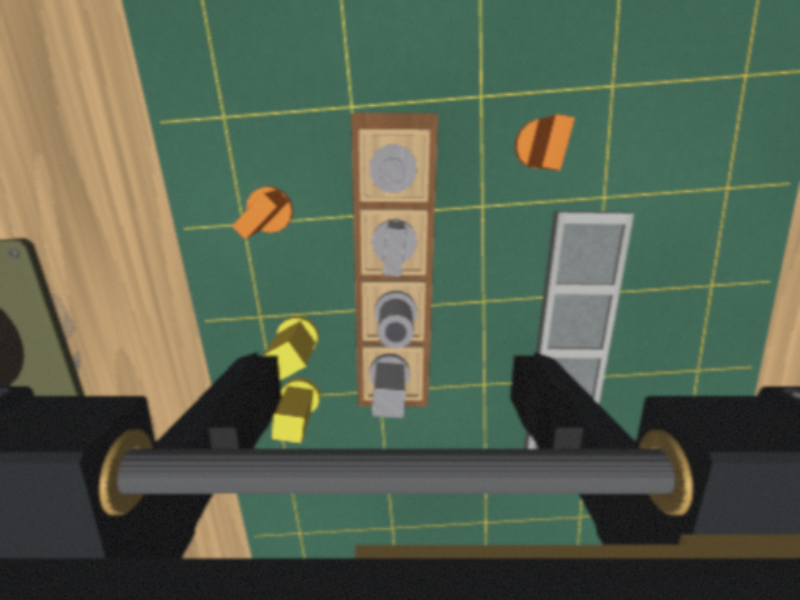

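The wrist view shows slim (393,168), slot foot (394,240), round disc (396,331) and square top (388,403), all grey. The yellow and orange parts stand clear to the left. I'll cast the rays next.

```bash
python3 - <<'E'
from h import *
a=.64
for n,u,v,z in(('slim top',393,168,.084),('slot foot',394,240,.022),('round disc',396,331,.072),('sq top',389,403,.078),('fullL near edge',352,115,.008),('fullL far',438,115,.008),('full R near',358,405,.008),('fullR far',428,405,.008),('tray tl',557,213,.016),('tray tr',633,214,.016)):
    print(n,ray('w1',u*a,v*a,z).round(4))
for n,u,v,z in(('slim foot',148,134,.022),('slot foot',306,142,.022),('round disc',480,145,.072),('sq foot',648,172,.022),('sq top',662,172,.078)):
    print('top',n,ray('top0',135+u/4.4,185+v/4.4,z).round(4))
def P(c,yaw,y): q=np.radians(yaw); return (c[0]-np.sin(q)*y, c[1]+np.cos(q)*y)
for y in(.108,.036,-.036,-.108): print(y,np.round(P((.4667,.0364),-4.6,y),4),np.round(P((.6527,-.0623),-5,y),4))
im=cv2.imread('pics/w1.png'); cv2.imwrite('pics/crop2.png',cv2.resize(im[65:275,215:290],None,fx=2.8,fy=2.8,interpolation=cv2.INTER_CUBIC))
E
```

```text
slim top [0.4759 0.1454 0.084 ]
slot foot [0.4715 0.0765 0.022 ]
round disc [0.4678 0.0019 0.072 ]
sq top [ 0.4559 -0.0693  0.078 ]
fullL near edge [0.4413 0.1928 0.008 ]
fullL far [0.5205 0.187  0.008 ]
full R near [ 0.4162 -0.1131  0.008 ]
fullR far [ 0.496  -0.1191  0.008 ]
tray tl [0.631  0.0901 0.016 ]
tray tr [0.7047 0.0837 0.016 ]
top slim foot [0.4732 0.1394 0.022 ]
top slot foot [0.4689 0.0732 0.022 ]
top round disc [ 0.4651 -0.0009  0.072 ]
top sq foot [ 0.4542 -0.0704  0.022 ]
top sq top [ 0.4535 -0.0714  0.078 ]
0.108 [0.4754 0.1441] [0.6621 0.0453]
0.036 [0.4696 0.0723] [ 0.6558 -0.0264]
-0.036 [0.4638 0.0005] [ 0.6496 -0.0982]
-0.108 [ 0.458  -0.0713] [ 0.6433 -0.1699]
```

View pics/crop2.png

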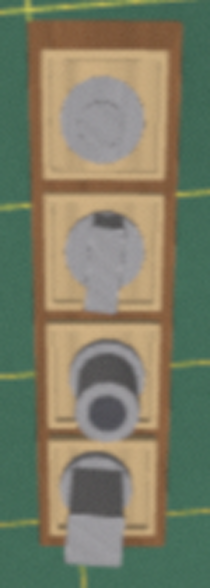

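Estimates: slim (.4745,.143), slot (.470,.075, yaw about -8°), round (.4665,.0005), square (.455,-.070). I'll do the slim die first.

```bash
python3 -m pendant '[[[0,0,0],[-0.002,-0.045,0.02],1],[[0,0,0],[-0.002,-0.068,0.06],1],[[0,0,0],[-0.002,-0.068,0.1],1],[[0,0,0],[-0.002,-0.068,0.14],1],[[0,0,0],[-0.002,-0.068,0.18],1],[[0,0,0],[-0.002,-0.068,0.2],1],[[0,0,0],[-0.002,-0.068,0.2],1]]'
python3 - <<'E'
from h import *
snap('wrist','w2'); cv2.imwrite('pics/w2b.png',cv2.resize(cv2.imread('pics/w2.png'),(800,600)))
go(.4745,.143,.040,-4.6)
E
```

```text
clock: 2.3
tool_pos: [0.469, 0.1474, 0.0941]
eef_rot: [0.999, -0.032, -0.003, 0.0]
contact_force: [-0.6, -0.0, -0.2]
opening: 1.001
t2.4 [0.4703 0.1472 0.0958] open 1.002 F [-0.2  0.2 -0.2] shift [0.0047 0.0039 0.0557] turn [-0.     0.004  0.015]
```

View pics/w2b.png

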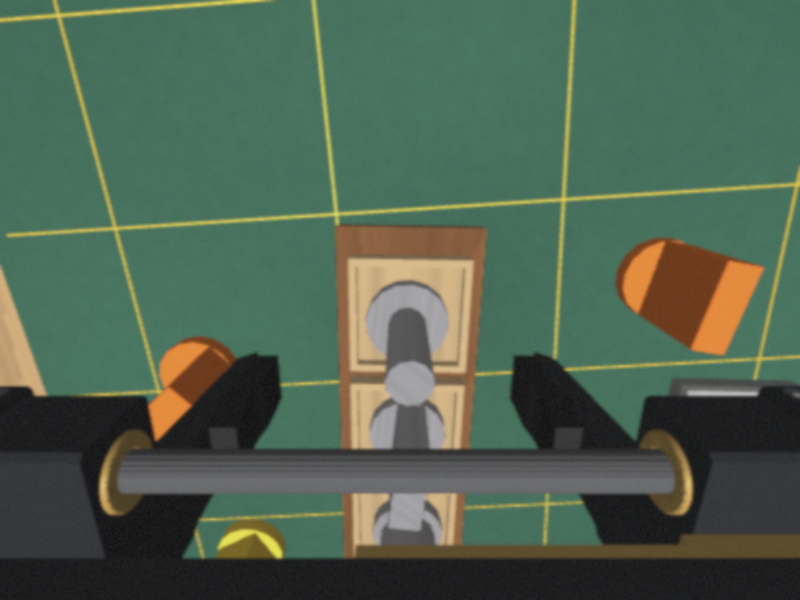

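The slim die stands between the open jaws, its top at (410,382) and its foot at (407,322). The jaw centre is at u≈397.

```bash
python3 - <<'E'
from h import *
a=.64
p=ray('w2',410*a,382*a,.084); print(p, ray('w2',407*a,322*a,.022)); go(p[0],p[1],.040,-4.6)
E
```

```text
[0.47479583 0.14307299 0.084     ] [0.47493771 0.14376747 0.022     ]
t2.4 [0.4703 0.1472 0.0958] open 1.002 F [-0.2  0.2 -0.2] shift [0.005  0.0038 0.0557] turn [-0.     0.004  0.015]
```

```bash
python3 -m pendant '[[[0,0,0.015],[0.005,0.004,0.02],1],[[0,0,0.015],[0.005,0.004,0.045],1],[[0,0,0.015],[0.005,0.004,0.056],1],[[0,0,0.015],[0.005,0.004,0.056],0.6],[[0,0,0.015],[0.005,0.004,0.056],0.2],[[0,0,0.015],[0.005,0.004,0.056],0],[[0,0,0.015],[0.005,0.004,0.056],0],[[0,0,0.015],[0.005,0.004,0.056],0],[[0,0,0.015],[0.005,0.004,0.056],0],[[0,0,0.015],[0.005,0.004,0.056],0]]' 40
python3 -c "
from h import *
go(.6445,-.169,.155,-5)"
```

```text
clock: 3.35
tool_pos: [0.477, 0.1408, 0.0408]
eef_rot: [0.999, -0.042, 0.0, -0.0]
contact_force: [0.3, 0.1, 0.6]
opening: 0.39
t3.4 [0.477  0.1408 0.0408] open 0.390 F [0.3 0.1 0.6] shift [ 0.1929  0.2947 -0.1142] turn [-0.    -0.     0.003]
```

```bash
python3 -m pendant '[[[0,0,0],[0,0,0],0],[[0,0,0],[0,0,0],0],[[0,0,0],[0,0,0],0],[[0,0,0],[0,0,0],0],[[0,0,0],[0,0,0],0]]' 40
python3 -c "
from h import *
go(.6445,-.169,.155,-5)"
```

```text
clock: 3.85
tool_pos: [0.4754, 0.1407, 0.0406]
eef_rot: [0.999, -0.042, -0.001, 0.0]
contact_force: [-5.7, 1.0, 4.0]
opening: 0.219
t3.9 [0.4754 0.1407 0.0406] open 0.219 F [-5.7  1.   4. ] shift [ 0.194   0.2946 -0.1147] turn [0.001 0.003 0.004]
```

```bash
python3 -m pendant '[[[0,0,0],[0,0,-0.03],0],[[0,0,0],[0,0,-0.07],0],[[0,0,0],[0,0,-0.11],0],[[0,0,0],[0.02,0.03,-0.115],0],[[0,0,0],[0.045,0.065,-0.115],0],[[0,0,0],[0.07,0.105,-0.115],0],[[0,0,0],[0.095,0.145,-0.115],0],[[0,0,0],[0.12,0.185,-0.115],0],[[0,0,0],[0.145,0.22,-0.115],0],[[0,0,0],[0.16,0.24,-0.115],0]]'
python3 -c "
from h import *
go(.6445,-.171,.039,-5)"
```

```text
clock: 4.85
tool_pos: [0.6184, -0.1178, 0.1556]
eef_rot: [0.999, -0.045, 0.002, 0.002]
contact_force: [0.3, 0.3, -3.0]
opening: 0.217
t4.8 [ 0.6184 -0.1178  0.1556] open 0.217 F [ 0.3  0.3 -3. ] shift [0.0303 0.0502 0.1169] turn [ 0.004 -0.004 -0.002]
```

```bash
python3 -m pendant '[[[0,0,0],[0.02,0.035,0],0],[[0,0,0],[0.03,0.05,0],0],[[0,0,0],[0.03,0.05,0.03],0],[[0,0,0],[0.03,0.05,0.06],0],[[0,0,0],[0.03,0.05,0.08],0],[[0,0,0],[0.03,0.05,0.08],0],[[0,0,0],[0.03,0.05,0.08],0]]'
python3 - <<'E'
from h import *
snap('wrist','w3'); cv2.imwrite('pics/w3b.png',cv2.resize(cv2.imread('pics/w3.png'),(800,600)))
go(.6445,-.171,.039,-5)
E
```

```text
clock: 5.55
tool_pos: [0.6424, -0.1646, 0.0756]
eef_rot: [0.999, -0.042, 0.0, 0.0]
contact_force: [1.6, -0.4, -3.2]
opening: 0.217
t5.6 [ 0.6431 -0.1647  0.0765] open 0.215 F [ 0.8 -0.3 -2.4] shift [0.0019 0.0061 0.0375] turn [ 0.001 -0.002  0.003]
```

View pics/w3b.png

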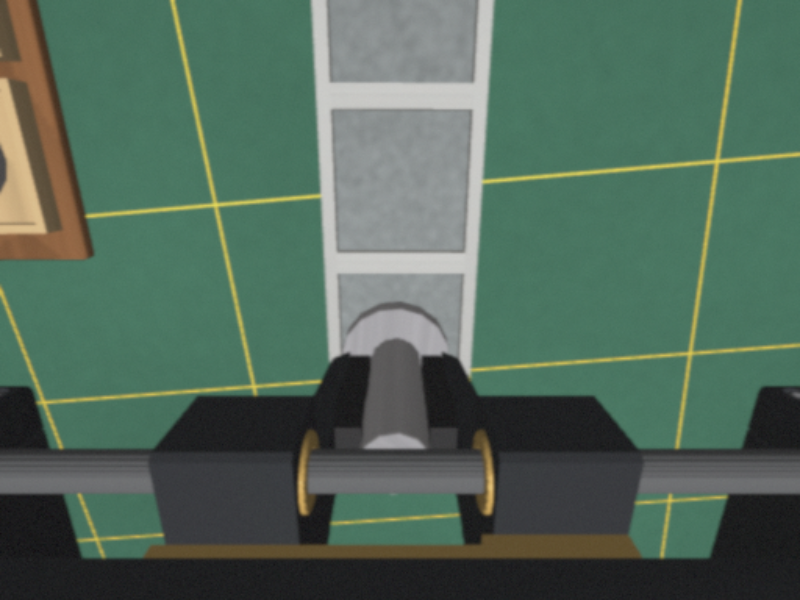

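The slim die is held upright over the rightmost pocket. The dividers at rows 97 and 262 (centre u≈401) give the tray pose.

```bash
python3 - <<'E'
from h import *
a=.64
A=ray('w3',402.5*a,96.5*a,.016); B=ray('w3',401*a,262*a,.016); d=(A-B)[:2]
print(A,B,np.linalg.norm(d),np.degrees(np.arctan2(-d[0],d[1])))
d/=np.linalg.norm(d)
for y in(.108,.036,-.036,-.108): print(y,(A[:2]+B[:2])/2+d*(y+.036))
go(.6445,-.171,.039,-5)
E
```

```text
[ 0.65474114 -0.06082138  0.016     ] [ 0.64833201 -0.13262651  0.016     ] 0.07209059877440416 -5.100552756318301
0.108 [0.66433874 0.04670585]
0.036 [ 0.65793766 -0.02500905]
-0.036 [ 0.65153658 -0.09672394]
-0.108 [ 0.6451355  -0.16843884]
t5.6 [ 0.6431 -0.1647  0.0765] open 0.215 F [ 0.8 -0.3 -2.4] shift [0.0019 0.0061 0.0375] turn [ 0.001 -0.002  0.003]
```

```bash
python3 -m pendant '[[[0,0,0],[0.002,0.006,0.01],0],[[0,0,0],[0.002,0.006,0.025],0],[[0,0,0],[0.002,0.006,0.034],0],[[0,0,0],[0.002,0.006,0.037],0],[[0,0,0],[0.002,0.006,0.037],0],[[0,0,0],[0.002,0.006,0.037],0.6],[[0,0,0],[0.002,0.006,0.037],0.6],[[0,0,0],[0.002,0.006,0.037],0.6],[[0,0,0],[0.002,0.006,0.037],0.6],[[0,0,0],[0.002,0.006,0.037],0.6]]'
python3 -c "
from h import *
go(.470,.076,.155,-8)"
```

```text
clock: 6.6
tool_pos: [0.6436, -0.1702, 0.0387]
eef_rot: [0.999, -0.042, 0.0, -0.0]
contact_force: [0.2, 0.5, 0.3]
opening: 0.598
t6.6 [ 0.6436 -0.1702  0.0387] open 0.598 F [0.2 0.5 0.3] shift [-0.1936 -0.2308 -0.1163] turn [-0.    -0.     0.056]
```

```bash
python3 -m pendant '[[[0,0,0],[0,0,-0.04],0.6],[[0,0,0],[0,0,-0.08],0.8],[[0,0,0],[0,0,-0.116],1],[[0,0,0.02],[-0.028,-0.033,-0.116],1],[[0,0,0.04],[-0.056,-0.066,-0.116],1],[[0,0,0.056],[-0.084,-0.1,-0.116],1],[[0,0,0.056],[-0.112,-0.133,-0.116],1],[[0,0,0.056],[-0.14,-0.166,-0.116],1],[[0,0,0.056],[-0.168,-0.2,-0.116],1],[[0,0,0.056],[-0.193,-0.23,-0.116],1]]'
python3 -c "
from h import *
go(.4705,.0745,.10,-8)"
```

```text
clock: 7.6
tool_pos: [0.4692, 0.0769, 0.155]
eef_rot: [0.998, -0.07, 0.0, -0.0]
contact_force: [0.8, 1.0, 0.1]
opening: 1.001
t7.6 [0.4692 0.0769 0.155 ] open 1.001 F [0.8 1.  0.1] shift [0.0016 0.0023 0.055 ] turn [-0.001 -0.     0.   ]
```

```bash
python3 -m pendant '[[[0,0,0],[0.001,0.002,0.03],1],[[0,0,0],[0.001,0.002,0.06],1],[[0,0,0],[0.001,0.002,0.06],1],[[0,0,0],[0.001,0.002,0.06],1]]'
python3 - <<'E'
from h import *
snap('wrist','w4'); cv2.imwrite('pics/w4b.png',cv2.resize(cv2.imread('pics/w4.png'),(800,600)))
go(.4705,.0745,.040,-8)
E
```

```text
clock: 8.0
tool_pos: [0.4711, 0.0728, 0.0949]
eef_rot: [0.998, -0.07, -0.0, 0.0]
contact_force: [-0.2, -1.6, 0.6]
opening: 0.999
t8.1 [0.4717 0.0728 0.0955] open 0.998 F [ 0.9  0.3 -0.2] shift [-0.0015 -0.0015  0.0555] turn [-0.    -0.001 -0.001]
```

View pics/w4b.png

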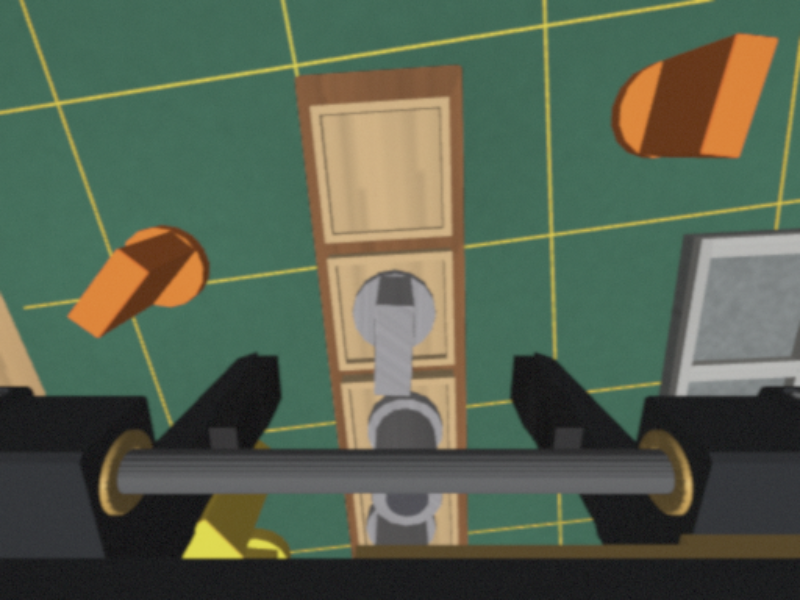

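The slot blade lies lined up between the jaws, its top spanning (374..413, 305..395).

```bash
python3 - <<'E'
from h import *
a=.64
p=ray('w4',393*a,350*a,.068); print(p, ray('w4',395*a,311*a,.022)); go(p[0],p[1],.038,-8)
E
```

```text
[0.47074133 0.07476882 0.068     ] [0.47170774 0.07542242 0.022     ]
t8.1 [0.4717 0.0728 0.0955] open 0.998 F [ 0.9  0.3 -0.2] shift [-0.0013 -0.0018  0.0575] turn [-0.    -0.001 -0.001]
```

```bash
python3 -m pendant '[[[0,0,0],[-0.001,-0.002,0.02],0.7],[[0,0,0],[-0.001,-0.002,0.045],0.7],[[0,0,0],[-0.001,-0.002,0.057],0.7],[[0,0,0],[-0.001,-0.002,0.057],0.4],[[0,0,0],[-0.001,-0.002,0.057],0],[[0,0,0],[-0.001,-0.002,0.057],0],[[0,0,0],[-0.001,-0.002,0.057],0],[[0,0,0],[-0.001,-0.002,0.057],0],[[0,0,0],[-0.001,-0.002,0.057],0],[[0,0,0],[-0.001,-0.002,0.057],0]]' 40
python3 -m pendant '[[[0,0,0],[0,0,0],0],[[0,0,0],[0,0,0],0],[[0,0,0],[0,0,0],0],[[0,0,0],[0,0,0],0]]' 40
python3 -c "
from h import *
go(.6515,-.0967,.155,-5)"
```

```text
clock: 9.05
tool_pos: [0.4706, 0.0752, 0.038]
eef_rot: [0.998, -0.07, 0.0, -0.0]
contact_force: [0.2, 0.2, 3.8]
opening: 0.177
clock: 9.45
tool_pos: [0.4706, 0.0752, 0.038]
eef_rot: [0.998, -0.07, 0.0, -0.0]
contact_force: [-0.0, -0.1, 6.4]
opening: 0.174
t9.4 [0.4706 0.0752 0.038 ] open 0.174 F [-0.  -0.1  6.4] shift [ 0.2032  0.145  -0.117 ] turn [-0.    -0.    -0.053]
```

```bash
python3 -m pendant '[[[0,0,0],[0,0,-0.03],0],[[0,0,0],[0,0,-0.07],0],[[0,0,0],[0,0,-0.11],0],[[0,0,-0.01],[0.025,0.02,-0.117],0],[[0,0,-0.02],[0.06,0.043,-0.117],0],[[0,0,-0.03],[0.095,0.068,-0.117],0],[[0,0,-0.04],[0.13,0.093,-0.117],0],[[0,0,-0.053],[0.165,0.118,-0.117],0],[[0,0,-0.053],[0.19,0.136,-0.117],0],[[0,0,-0.053],[0.203,0.145,-0.117],0]]'
python3 -c "
from h import *
go(.6515,-.0967,.0375,-5)"
```

```text
clock: 10.45
tool_pos: [0.6518, -0.1004, 0.1534]
eef_rot: [0.999, -0.045, -0.0, 0.001]
contact_force: [0.3, -0.5, -3.4]
opening: 0.176
t10.4 [ 0.6518 -0.1004  0.1534] open 0.176 F [ 0.3 -0.5 -3.4] shift [-0.0006 -0.0039  0.1159] turn [ 0.002  0.001 -0.003]
```

```bash
python3 -m pendant '[[[0,0,0],[0,0,0.03],0],[[0,0,0],[0,0,0.06],0],[[0,0,0],[0,0,0.08],0],[[0,0,0],[0,0,0.08],0],[[0,0,0],[0,0,0.08],0]]'
python3 -c "
from h import *
go(.6515,-.0967,.0375,-5)"
```

```text
clock: 10.95
tool_pos: [0.6505, -0.0967, 0.0741]
eef_rot: [0.999, -0.043, -0.001, -0.0]
contact_force: [0.2, -0.5, -3.3]
opening: 0.179
t10.9 [ 0.6505 -0.0967  0.0741] open 0.179 F [ 0.2 -0.5 -3.3] shift [ 0.0011 -0.0001  0.0366] turn [-0.     0.002  0.   ]
```

```bash
python3 -m pendant '[[[0,0,0],[0.001,0,0.01],0],[[0,0,0],[0.001,0,0.025],0],[[0,0,0],[0.001,0,0.034],0],[[0,0,0],[0.001,0,0.037],0],[[0,0,0],[0.001,0,0.037],0],[[0,0,0],[0.001,0,0.037],0.6],[[0,0,0],[0.001,0,0.037],0.6],[[0,0,0],[0.001,0,0.037],0.6],[[0,0,0],[0.001,0,0.037],0.6],[[0,0,0],[0.001,0,0.037],0.6]]'
python3 -c "
from h import *
go(.467,.0003,.155,-4.6)"
```

```text
clock: 11.95
tool_pos: [0.6524, -0.0969, 0.038]
eef_rot: [0.999, -0.043, 0.0, -0.0]
contact_force: [-0.7, -0.7, -0.6]
opening: 0.594
t11.9 [ 0.6524 -0.0969  0.038 ] open 0.594 F [-0.7 -0.7 -0.6] shift [-0.1931 -0.0807 -0.1171] turn [-0.    -0.001 -0.007]
```

```bash
python3 -m pendant '[[[0,0,0],[0,0,-0.04],0.6],[[0,0,0],[0,0,-0.08],0.8],[[0,0,0],[0,0,-0.117],1],[[0,0,0],[-0.03,-0.013,-0.117],1],[[0,0,0],[-0.07,-0.03,-0.117],1],[[0,0,0],[-0.11,-0.046,-0.117],1],[[0,0,0],[-0.15,-0.063,-0.117],1],[[0,0,0],[-0.18,-0.075,-0.117],1],[[0,0,0],[-0.193,-0.081,-0.117],1],[[0,0,0],[-0.193,-0.081,-0.09],1]]'
python3 -m pendant '[[[0,0,0],[0,0,0.02],1],[[0,0,0],[0,0,0.03],1],[[0,0,0],[0,0,0.03],1]]'
python3 - <<'E'
from h import *
snap('wrist','w5'); cv2.imwrite('pics/w5b.png',cv2.resize(cv2.imread('pics/w5.png'),(800,600)))
go(.467,.0003,.040,-4.6)
E
```

```text
clock: 12.95
tool_pos: [0.4667, 0.0021, 0.1298]
eef_rot: [0.999, -0.042, 0.002, -0.001]
contact_force: [1.1, -0.2, -0.9]
opening: 1.004
clock: 13.25
tool_pos: [0.4665, 0.0006, 0.0969]
eef_rot: [0.999, -0.044, -0.001, 0.0]
contact_force: [0.0, -0.1, 0.8]
opening: 1.0
t13.3 [0.4669 0.0005 0.0976] open 1.000 F [ 0.4  0.5 -0.5] shift [0.0001 0.0002 0.0576] turn [ 0.     0.001 -0.007]
```

View pics/w5b.png

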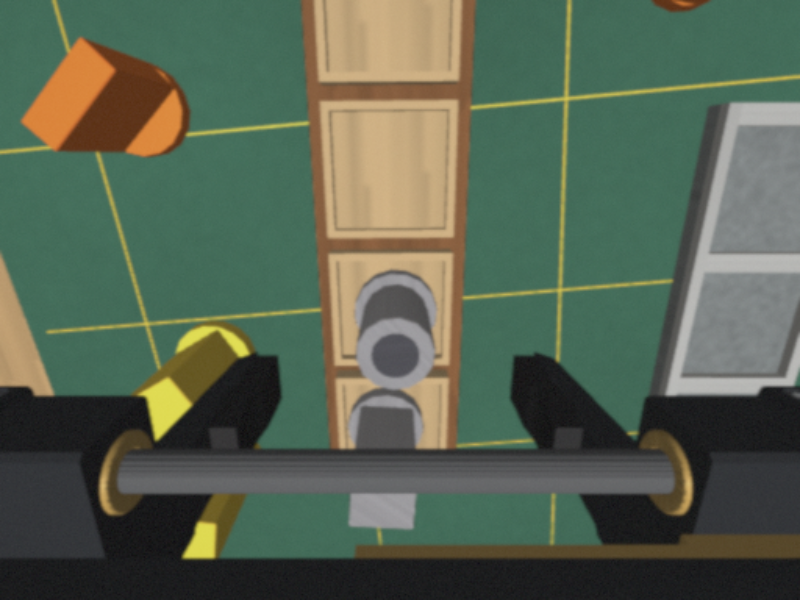

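The round disc is at (396,355), centred between the jaws. The yellow part is left of the finger, at about (215,360).

```bash
python3 - <<'E'
from h import *
a=.64
p=ray('w5',396*a,354*a,.072); print(p, 'sqtop',ray('w5',382*a,508*a,.078),'yel foot edge',ray('w5',253*a,350*a,.01)); go(p[0],p[1],.040,-4.6)
E
```

```text
[0.46719858 0.0015261  0.072     ] sqtop [ 0.45421235 -0.07318486  0.078     ] yel foot edge [ 0.38241848 -0.01868798  0.01      ]
t13.3 [0.4669 0.0005 0.0976] open 1.000 F [ 0.4  0.5 -0.5] shift [ 0.0002 -0.0011  0.0576] turn [ 0.     0.001 -0.007]
```

```bash
python3 -m pendant '[[[0,0,0],[0,-0.001,0.02],0.75],[[0,0,0],[0,-0.001,0.045],0.75],[[0,0,0],[0,-0.001,0.057],0.75],[[0,0,0],[0,-0.001,0.057],0.4],[[0,0,0],[0,-0.001,0.057],0.1],[[0,0,0],[0,-0.001,0.057],0.1],[[0,0,0],[0,-0.001,0.057],0.1],[[0,0,0],[0,-0.001,0.057],0.1],[[0,0,0],[0,-0.001,0.057],0.1],[[0,0,0],[0,-0.001,0.057],0.1]]' 45
python3 -m pendant '[[[0,0,0],[0,0,0],0.1],[[0,0,0],[0,0,0],0.1]]' 45
python3 -c "
from h import *
go(.6579,-.025,.155,-5)"
```

```text
clock: 14.3
tool_pos: [0.4667, 0.0017, 0.0415]
eef_rot: [0.999, -0.043, -0.0, -0.0]
contact_force: [-1.7, 1.3, 6.8]
opening: 0.372
clock: 14.5
tool_pos: [0.4668, 0.0017, 0.0415]
eef_rot: [0.999, -0.043, -0.0, -0.0]
contact_force: [-0.9, 0.3, 6.7]
opening: 0.373
t14.5 [0.4668 0.0017 0.0415] open 0.373 F [-0.9  0.3  6.7] shift [ 0.1927  0.0099 -0.1135] turn [-0.  0.  0.]
```

```bash
python3 -m pendant '[[[0,0,0],[0,0,-0.03],0.1],[[0,0,0],[0,0,-0.07],0.1],[[0,0,0],[0,0,-0.1],0.1],[[0,0,0],[0.03,0.002,-0.11],0.1],[[0,0,0],[0.07,0.004,-0.11],0.1],[[0,0,0],[0.11,0.006,-0.11],0.1],[[0,0,0],[0.15,0.008,-0.11],0.1],[[0,0,0],[0.18,0.01,-0.11],0.1],[[0,0,0],[0.193,0.01,-0.1],0.1],[[0,0,0],[0.193,0.01,-0.07],0.1]]'
python3 -m pendant '[[[0,0,0],[0,0,0.02],0.1],[[0,0,0],[0,0,0.035],0.1],[[0,0,0],[0,0,0.035],0.1],[[0,0,0],[0,0,0.035],0.1]]'
python3 -c "
from h import *
go(.6579,-.025,.0405,-5)"
```

```text
clock: 15.5
tool_pos: [0.6627, -0.0257, 0.1123]
eef_rot: [0.999, -0.044, 0.004, 0.0]
contact_force: [0.4, 0.4, -5.1]
opening: 0.378
clock: 15.9
tool_pos: [0.6584, -0.0252, 0.0758]
eef_rot: [0.999, -0.044, -0.0, 0.0]
contact_force: [-0.4, 0.2, -3.6]
opening: 0.374
t15.9 [ 0.6584 -0.0252  0.0758] open 0.374 F [-0.4  0.2 -3.6] shift [-0.0005 -0.0001  0.0353] turn [0. 0. 0.]
```

```bash
python3 -m pendant '[[[0,0,0],[0,0,0.01],0.1],[[0,0,0],[0,0,0.022],0.1],[[0,0,0],[0,0,0.032],0.1],[[0,0,0],[0,0,0.035],0.1],[[0,0,0],[0,0,0.035],0.1],[[0,0,0],[0,0,0.035],0.75],[[0,0,0],[0,0,0.035],0.75],[[0,0,0],[0,0,0.035],0.75],[[0,0,0],[0,0,0.035],0.75],[[0,0,0],[0,0,0.035],0.75]]'
python3 -c "
from h import *
go(.4545,-.0715,.155,-4.6)"
```

```text
clock: 16.9
tool_pos: [0.6587, -0.0251, 0.041]
eef_rot: [0.999, -0.043, 0.0, -0.0]
contact_force: [-0.5, -0.6, 0.4]
opening: 0.75
t16.9 [ 0.6587 -0.0251  0.041 ] open 0.750 F [-0.5 -0.6  0.4] shift [-0.1994  0.0639 -0.1141] turn [-0.    -0.001 -0.007]
```

```bash
python3 -m pendant '[[[0,0,0],[0,0,-0.04],0.8],[[0,0,0],[0,0,-0.08],0.9],[[0,0,0],[0,0,-0.114],1],[[0,0,0],[-0.03,0.01,-0.114],1],[[0,0,0],[-0.07,0.022,-0.114],1],[[0,0,0],[-0.11,0.035,-0.114],1],[[0,0,0],[-0.15,0.048,-0.114],1],[[0,0,0],[-0.18,0.06,-0.114],1],[[0,0,0],[-0.199,0.064,-0.114],1],[[0,0,0],[-0.199,0.064,-0.09],1]]'
python3 -m pendant '[[[0,0,0],[0,0,0.02],1],[[0,0,0],[0,0,0.03],1],[[0,0,0],[0,0,0.03],1]]'
python3 - <<'E'
from h import *
snap('wrist','w6'); cv2.imwrite('pics/w6b.png',cv2.resize(cv2.imread('pics/w6.png'),(800,600)))
go(.4545,-.0715,.042,-4.6)
E
```

```text
clock: 17.9
tool_pos: [0.4528, -0.0727, 0.1326]
eef_rot: [0.999, -0.045, 0.001, 0.0]
contact_force: [0.7, 0.3, -1.1]
opening: 1.003
clock: 18.2
tool_pos: [0.4542, -0.0715, 0.0999]
eef_rot: [0.999, -0.043, -0.001, -0.0]
contact_force: [-0.1, 0.6, -0.0]
opening: 0.996
t18.2 [ 0.4546 -0.0716  0.1005] open 0.999 F [-0.5  0.1  0.5] shift [-0.0001 -0.0001  0.0585] turn [-0.     0.001 -0.007]
```

View pics/w6b.png

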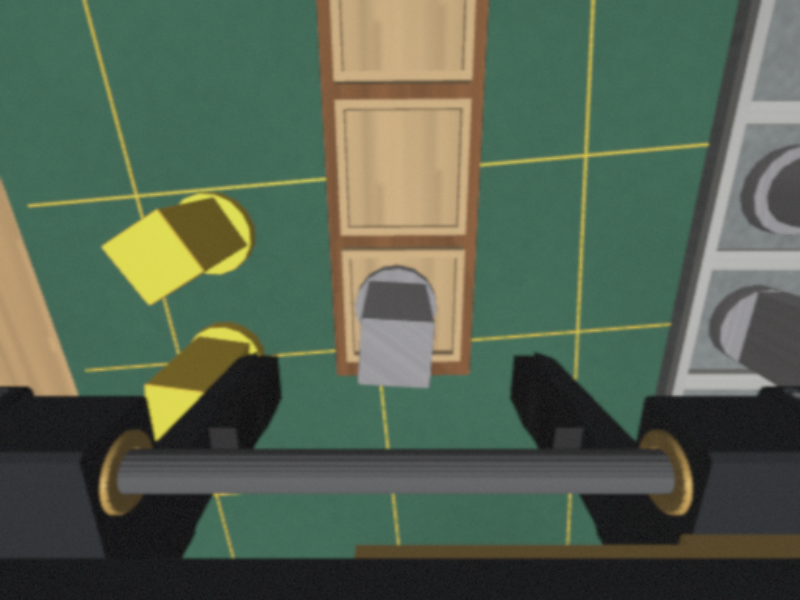

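The square top has corners (361,316), (433,320), (430,388) and (358,383), about 3° clockwise. It is the grey one in the rightmost nest, and the yellow parts lie to the left at (175,245) and (205,360).

```bash
python3 - <<'E'
from h import *
a=.64
p=ray('w6',395.5*a,352*a,.078); print(p,'yel',ray('w6',263*a,350*a,.01)); go(p[0],p[1],.042,-8)
E
```

```text
[ 0.45492287 -0.06818705  0.078     ] yel [ 0.37479779 -0.09259028  0.01      ]
t18.2 [ 0.4546 -0.0716  0.1005] open 0.999 F [-0.5  0.1  0.5] shift [ 0.     -0.0034  0.0585] turn [-0.     0.001  0.053]
```

```bash
python3 -m pendant '[[[0,0,0.05],[0,-0.003,0.01],0.75],[[0,0,0.05],[0,-0.003,0.03],0.75],[[0,0,0.05],[0,-0.003,0.05],0.75],[[0,0,0.05],[0,-0.003,0.058],0.6],[[0,0,0.05],[0,-0.003,0.058],0.1],[[0,0,0.05],[0,-0.003,0.058],0.1],[[0,0,0.05],[0,-0.003,0.058],0.1],[[0,0,0.05],[0,-0.003,0.058],0.1],[[0,0,0.05],[0,-0.003,0.058],0.1],[[0,0,0.05],[0,-0.003,0.058],0.1]]' 45
python3 -m pendant '[[[0,0,0],[0,0,0],0.1],[[0,0,0],[0,0,0],0.1],[[0,0,0],[0,0,0],0.1]]' 45
python3 -c "
from h import *
go(.6643,.0467,.155,-5)"
```

```text
clock: 19.25
tool_pos: [0.455, -0.0686, 0.0434]
eef_rot: [0.998, -0.069, 0.0, -0.0]
contact_force: [-0.9, 0.3, 6.2]
opening: 0.336
clock: 19.55
tool_pos: [0.455, -0.0687, 0.0434]
eef_rot: [0.998, -0.069, 0.0, -0.0]
contact_force: [-0.6, 0.6, 6.8]
opening: 0.332
t19.6 [ 0.455  -0.0687  0.0434] open 0.332 F [-0.6  0.6  6.8] shift [ 0.1917 -0.1429 -0.1115] turn [-0.    -0.001 -0.05 ]
```

```bash
python3 -m pendant '[[[0,0,0],[0,0,-0.03],0.1],[[0,0,0],[0,0,-0.07],0.1],[[0,0,0],[0,0,-0.1],0.1],[[0,0,0],[0.025,-0.02,-0.11],0.1],[[0,0,-0.01],[0.055,-0.042,-0.11],0.1],[[0,0,-0.02],[0.085,-0.064,-0.11],0.1],[[0,0,-0.03],[0.115,-0.086,-0.11],0.1],[[0,0,-0.04],[0.145,-0.108,-0.11],0.1],[[0,0,-0.05],[0.175,-0.13,-0.11],0.1],[[0,0,-0.05],[0.192,-0.143,-0.11],0.1]]'
python3 -m pendant '[[[0,0,0],[0,0,0.02],0.1],[[0,0,0],[0,0,0.05],0.1],[[0,0,0],[0,0,0.075],0.1],[[0,0,0],[0,0,0.075],0.1],[[0,0,0],[0,0,0.075],0.1]]'
python3 -c "
from h import *
go(.6643,.0467,.0425,-5)"
```

```text
clock: 20.55
tool_pos: [0.6664, 0.0494, 0.1521]
eef_rot: [0.999, -0.042, 0.0, -0.001]
contact_force: [0.2, -0.1, -3.5]
opening: 0.336
clock: 21.05
tool_pos: [0.6641, 0.0468, 0.0774]
eef_rot: [0.999, -0.044, -0.001, 0.0]
contact_force: [0.6, -0.3, -2.5]
opening: 0.335
t21.1 [0.6641 0.0468 0.0774] open 0.335 F [ 0.6 -0.3 -2.5] shift [0.0003 0.0001 0.0349] turn [0.    0.001 0.   ]
```

```bash
python3 -m pendant '[[[0,0,0],[0,0,0.01],0.1],[[0,0,0],[0,0,0.022],0.1],[[0,0,0],[0,0,0.032],0.1],[[0,0,0],[0,0,0.035],0.1],[[0,0,0],[0,0,0.035],0.1],[[0,0,0],[0,0,0.035],0.75],[[0,0,0],[0,0,0.035],0.75],[[0,0,0],[0,0,0.035],0.75],[[0,0,0],[0,0,0.035],0.75],[[0,0,0],[0,0,0.035],0.75]]'
python3 -m pendant '[[[0,0,0],[0,0,-0.03],0.75],[[0,0,0],[0,0,-0.07],0.75],[[0,0,0],[0,0,-0.11],0.75],[[0,0,0],[0,0,-0.15],0.75],[[0,0,0],[-0.03,-0.03,-0.19],0.75],[[0,0,0],[-0.06,-0.06,-0.2],0.75],[[0,0,0],[-0.09,-0.09,-0.2],0.75],[[0,0,0],[-0.1,-0.13,-0.2],0.75],[[0,0,0],[-0.1,-0.14,-0.2],0.75],[[0,0,0],[-0.1,-0.14,-0.2],0.75]]'
python3 - <<'E'
from h import *
snap('top','top1'); snap('scene','scene1'); im=cv2.imread('pics/top1.png'); b=cv2.imread('pics/scene1.png')
A=cv2.resize(im[85:155,185:365],(800,311),interpolation=cv2.INTER_CUBIC); B=cv2.resize(b[210:360,150:390],(456,285),interpolation=cv2.INTER_CUBIC)
o=np.zeros((600,800,3),np.uint8); o[:311]=A; o[311:596,:456]=B; cv2.imwrite('pics/fin.png',o)
print(r.get_state()['tool_pos'])
E
```

```text
clock: 22.05
tool_pos: [0.6648, 0.0469, 0.043]
eef_rot: [0.999, -0.043, 0.0, -0.0]
contact_force: [-0.4, -0.0, -0.8]
opening: 0.742
clock: 23.05
tool_pos: [0.5769, 0.1976, 0.2428]
eef_rot: [0.999, -0.041, 0.0, -0.001]
contact_force: [0.1, -0.6, 0.4]
opening: 0.751
[0.57783833 0.19308804 0.24263736]
```

View pics/fin.png

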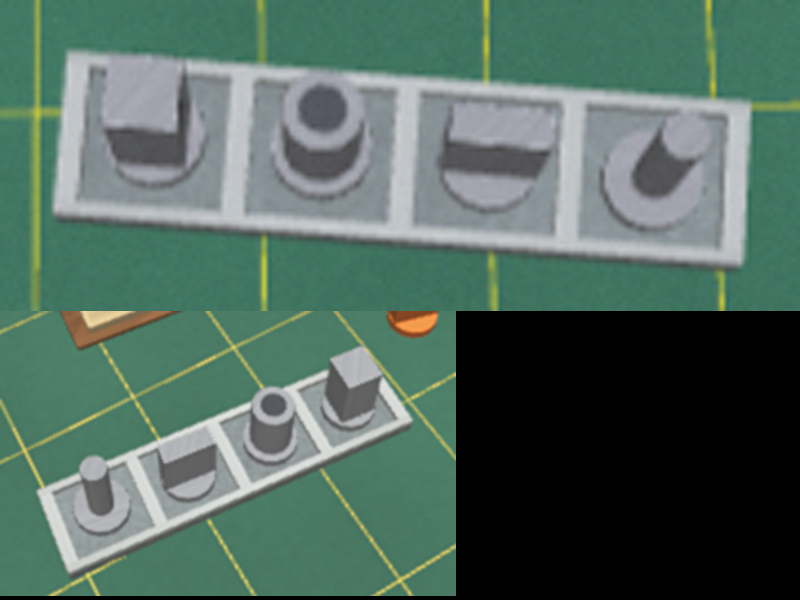

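The picture shows all four dies upright in their pockets: square (155,138), round (320,145), slot (493,160), slim (653,178). That is the reverse of the original order, with each foot close to its pocket's centre. Handing in.

```bash
python3 -c "
from h import *
r.finish_job()"
```

```text
the job is handed in; nothing more can be done
```

All four dies are in the empty rack in reverse order. From the robot's left they now stand square, round, slot, slim; in the full rack they stood slim, slot, round, square. I handed the job in at about 23 s.

- **Last checks:** The final top and scene pictures show every die upright, with its foot within a few millimetres of the pocket's centre by eye. The gripper was open and clear of everything, with contact force under 1 N. I did not calculate the final die positions from those pictures. The yellow and orange look-alikes were not touched.
- **Disagreements:** The top and wrist cameras differed by up to 6 mm on die positions along the row, and the early wide wrist view was about 2 mm off. I took a close wrist look before each grasp and used that. No check failed, and the hand-in reports no verdict.

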